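# Put a cedar block away in a pump-lid canister

### The job

Put the cedar away so that it keeps its scent: first stand the open canister wholly on the round stone coaster, next put the small round cedar block (not the square one) into it, and then set the pump lid squarely and fully home on its mouth and let go. Then pump the air out with at least two full strokes of the sprung plunger: each time press its head all the way down to its stop and let it rise all the way up before the next. Leave the closed canister standing on the coaster, and leave the vase, the square block, the hairbrush and the bowl as they stand.

Things in the scene. Friction and masses are not known exactly. Their poses are not given: they have to be found in the camera images.
- coaster: flat round stone coaster, 110 mm across and 6 mm thick, fixed to the desk; origin at the centre of its underside, z up
- canister: open white ceramic canister, plain straight round pot 64 mm across outside, 56 mm inside, 66 mm tall, wall 4 mm, floor 6 mm thick, 0.3 kg; it stands empty and upright on the desk at the start; origin at the centre of its underside, z up through its mouth
- cedar: small plain round cedar block, a wooden cylinder 26 mm across and 40 mm tall, standing upright; origin at the centre of its underside, z along its axis
- lid: round dark wooden lid with a hand pump, plug down, 0.14 kg. Origin: centre of the plug's underside. Along z: tapered black plug, 42 to 52 mm across, 0 to 8 mm; flange 62 mm across, 8 to 16 mm, which rests on the canister's rim (lid origin then 58 mm above the canister's); 14 mm gap with a thin stem; plunger head 30 to 44 mm. Can be carried by the plunger head or the flange
- pump_top (a point): middle of the flat top of the lid's wooden plunger head, which is a disc 30 mm across and 14 mm high; it stands 44 mm above the lid's origin when up, and moves with the head
- pump (a joint): travel of the plunger head into the lid in m: 0 = fully up (as at the start), 0.012 = fully down at its stop; a spring brings it back up; it takes 2.4 N to start it and about 7.2 N to hold it at the stop
- vase: white ceramic bud vase with one dry flower, 52 mm across and about 165 mm tall, not part of the job; origin at the centre of its underside
- cube: square wooden block, 34 mm on each side, not part of the job; origin at the centre of its underside
- brush: dark wooden paddle hairbrush lying bristles down at the left, not part of the job
- bowl: small empty white bowl, 100 mm across and 35 mm tall, at the right, not part of the job
There are look-alikes about, which are no part of the job. What is shaped like the lid but blue is not meant.

How it is judged:
On the way, in this order (a step that is already met when the one before it is completed fails the run):
1. the canister stands upright and wholly on the coaster, let go (horizontal distance between canister and coaster below 0.024 m and z of canister in the frame of coaster between 0.004 and 0.009 m and angle between canister's own z axis and vertical below 0.06 rad and contact force between the fingers and canister below 0.05 N), for 0.2 s.
2. the round cedar block lies in the canister, let go (horizontal distance between canister and coaster below 0.024 m and z of canister in the frame of coaster between 0.004 and 0.009 m and angle between canister's own z axis and vertical below 0.06 rad and horizontal distance between cedar and canister below 0.028 m and z of cedar in the frame of canister between 0.002 and 0.052 m and contact force between the fingers and cedar below 0.05 N), for 0.2 s.
3. the lid sits level and fully home on the canister's mouth, let go, its plunger up (horizontal distance between canister and coaster below 0.024 m and z of canister in the frame of coaster between 0.004 and 0.009 m and angle between canister's own z axis and vertical below 0.06 rad and horizontal distance between cedar and canister below 0.028 m and z of cedar in the frame of canister between 0.002 and 0.052 m and horizontal distance between lid and canister below 0.005 m and z of lid in the frame of canister between 0.055 and 0.0605 m and angle between lid's own z axis and vertical below 0.07 rad and value of joint pump below 0.002 m and contact force between the fingers and lid below 0.05 N), for 0.2 s.
4. the plunger is pressed down to its stop (more than 10.5 of 12 mm) with the lid home (horizontal distance between canister and coaster below 0.024 m and z of canister in the frame of coaster between 0.004 and 0.009 m and angle between canister's own z axis and vertical below 0.06 rad and horizontal distance between cedar and canister below 0.028 m and z of cedar in the frame of canister between 0.002 and 0.052 m and horizontal distance between lid and canister below 0.005 m and z of lid in the frame of canister between 0.055 and 0.0605 m and angle between lid's own z axis and vertical below 0.07 rad and value of joint pump above 0.0105 m), for 0.05 s.
5. the plunger has risen fully (within 2 mm) (horizontal distance between lid and canister below 0.005 m and z of lid in the frame of canister between 0.055 and 0.0605 m and angle between lid's own z axis and vertical below 0.07 rad and value of joint pump below 0.002 m), for 0.05 s.
6. the plunger is pressed down to its stop a second time (all of step 4), for 0.05 s.
At the end, for the whole second after the job is handed in: The canister stands upright and wholly on the coaster (centres within 24 mm, tilt under 0.06 rad), the round cedar block is in it, the lid is level (0.07 rad), centred (5 mm) and fully home on its rim (2.5 mm), the plunger is up again (within 2 mm), and all is at rest (all of step 5 and horizontal distance between canister and coaster below 0.024 m and z of canister in the frame of coaster between 0.004 and 0.009 m and angle between canister's own z axis and vertical below 0.06 rad and horizontal distance between cedar and canister below 0.028 m and z of cedar in the frame of canister between 0.002 and 0.052 m and linear speed of each of canister, lid below 0.02 m/s); the robot touches nothing.
It fails at once if the vase is moved more than 3 cm or tipped over (distance of vase from where it was at the start of the episode above 0.03 m or angle between vase's own z axis and vertical above 0.5 rad).
It fails at once if the square block is moved more than 3 cm or tipped over (distance of cube from where it was at the start of the episode above 0.03 m or angle between cube's own z axis and vertical above 0.5 rad).
It fails at once if the bowl is moved more than 3 cm or tipped over (distance of bowl from where it was at the start of the episode above 0.03 m or angle between bowl's own z axis and vertical above 0.5 rad).
It fails at once if the hairbrush is moved more than 3 cm or tipped over (distance of brush from where it was at the start of the episode above 0.03 m).
It also fails if it takes over 72 s, if anything falls off the work surface, if the arm or the gripper's body presses on something with over 40 N, if the wrist force passes 120 N, or if a joint passes its speed limit or range.

### The arm

A 6-joint arm with a two-finger parallel gripper is mounted at the origin on the work surface. World frame = base frame: x ahead of the robot, y to its left, z up, the work surface at z = 0. Lengths are in m, angles in rad, forces in N, time in s.
With the tool pointing down it reaches from about 0.2 to 0.875 m from the base axis. Payload 3.4 kg.
Tool frame: the origin (TCP) lies midway between the tips of the shut fingers; the grasp point (between the pads) lies 19 mm behind it; z points along the fingers, y is the line along which they close (so a half turn about z gives the same grasp; the last joint's range is limited). The gripper opens to 94 mm and grips with 3 to 60 N. Pads are 16 mm wide; open, the fingers measure 119 mm over their backs; the gripper's body (75 mm by 177 mm) begins 78 mm behind the grasp point.
Start: joints at [-1.248, 0.276, 1.505, -0, 1.361, -0.121], TCP at [0.247, -0.519, 0.176] pointing down, gripper open.
Joint ranges: [-2.89, 2.89], [-0.75, 2.08], [0.22, 2.7], [-1.18, 4.32], [0.11, 2.71], [-2.7, 2.7]. Speed limits (rad/s): [2.57, 2.57, 3.14, 3.14, 3.14, 3.14].

### API

Orientations are given as a unit quaternion [w, x, y, z].
In Python, from cell import get_obs, get_image, finish_job gives the robot as it stands.
- The arm moves only by the tool carry_out, never from a script. Its argument "series" is a list of rows, each a list of 7 numbers: the shift along the tool's x, y, z in m, then the turn, a rotation vector about the tool's x, y, z in rad, then the opening, from 0 (shut) to 1 (fully open). A call has 1 to 5 rows; each row shifts and turns the commanded pose from where the row before left it, along the tool's axes as they then stand; what a row does not reach is not made up. A row lasts 1/10 s, in which the tool goes at most 50 mm and 8.59 degrees, less where a joint would pass 70% of its speed; a pose out of reach is approached as far as the arm can. A call with a gripper value outside its range is refused whole. The fingers move at their own pace and stop on an object; "squeeze" is the grip in N (left out, the last holds). Time passes only in rows, so rows that do not move let the fingers close. It gives the time, the measured TCP pose, the force, the opening and the grip force at its end, in the units of the state.
- get_obs(): the state, without advancing time (a new reading comes with each control period).
- get_image(name): name is "scene" or "side" or "wrist"; returns a dict with "image" (420x560x3 uint8, red, green, blue), "vertical_fov" (degrees; the focal length in pixels is half the picture's height over the tangent of half this angle, whatever the lens; pixels are square), "cx", "cy" (the principal point, pixels), "position" and "attitude" of the camera in the world. Camera axes: x right, y down, z forward; pixel columns grow to the right and rows downward; lengths in m; the calibration is good to about 2 mm. A picture is of the moment at which its call begins. There is no depth.
- finish_job(): hands the job in; it is judged then, once.
The state is a dict: "t": time; "joint_positions": joint angles; "joint_velocities": joint speeds; "joint_torque": joint torques, N m; "eef_pos": TCP position; "orientation": TCP orientation; "force": force on the tool from outside, world axes, zero at the start; "ft_torque": the same for the moment, N m; "width": finger opening in m; "finger_force": force on a finger pad.
Only numpy, scipy, OpenCV 4.12 (cv2) and the standard library are available. Lean on these libraries where they do the work, as an engineer would, in place of code of your own. Each camera call takes 0.05 s, during which the arm holds its last target. There are 200 camera calls.

## Working session

There is one attempt and no reset: what is moved stays moved. The work goes in short steps, Python scripts to look and compute and a tool call to move; the robot and the scene stay as the last step left them, time stands still between calls to the robot, and variables do not carry over. Pictures are saved under pics/ and viewed, at most 10 in all, crops included, and the job is handed in when it is done.

Besides the shell and the picture viewer there is one more tool, called by a JSON object that holds its "fn" and its "kwargs", one argument or row to a line. carry_out: Moves the arm, as the interface text tells. Its arguments: {"type":"object","properties":{"series":{"type":"array"},"squeeze":{"type":"number"}},"required":["series"]}

```bash
mkdir -p pics; ls
python3 - <<'E'
from cell import *
import cv2
for n in("scene","side","wrist"):
    d=get_image(n); cv2.imwrite(f"pics/{n}0.png",d["image"][:,:,::-1]); print(n,{k:v for k,v in d.items() if k!="image"})
print(get_obs())
E
```

```text
pics
scene {'vertical_fov': 53.15167145489894, 'cx': 275.0939557586266, 'cy': 204.9295824690986, 'position': array([1.47416596, 0.20214763, 0.86593356]), 'attitude': array([-0.26927548,  0.55922551,  0.7054327 , -0.34223128])}
side {'vertical_fov': 53.29994470822168, 'cx': 274.59333003114153, 'cy': 211.53745838039356, 'position': array([0.29480974, 0.68438614, 0.79615256]), 'attitude': array([ 0.05718834, -0.13229087,  0.91417584, -0.37882865])}
wrist {'vertical_fov': 66.33925764879017, 'cx': 274.3106588635341, 'cy': 205.62239379418054, 'position': array([ 0.32301807, -0.48311675,  0.38546924]), 'attitude': array([ 0.12266376,  0.83640842, -0.52843287, -0.07831507])}
{'t': 0.15, 'joint_positions': array([-1.24803064e+00,  2.76431950e-01,  1.50580682e+00, -3.62906799e-05,
        1.36069632e+00, -1.20989550e-01]), 'joint_velocities': array([-0.00049624, -0.00195697, -0.00334663,  0.00071221, -0.00062304,
        0.00010414]), 'joint_torque': array([ 2.12640196e-03, -4.04925048e+01, -2.37431842e+01,  7.03800260e-02,
        3.15491308e-02, -9.15549526e-05]), 'eef_pos': array([ 0.24670956, -0.51888296,  0.17532777]), 'orientation': array([-6.66017373e-04,  9.75484922e-01,  2.20065255e-01, -8.52565794e-05]), 'force': array([ 0.34458313,  0.00146542, -0.39669036]), 'ft_torque': array([-0.04315319,  0.01337948,  0.02959965]), 'finger_force': 0.0, 'width': 0.09386204379742145}
```

View pics/scene0.png

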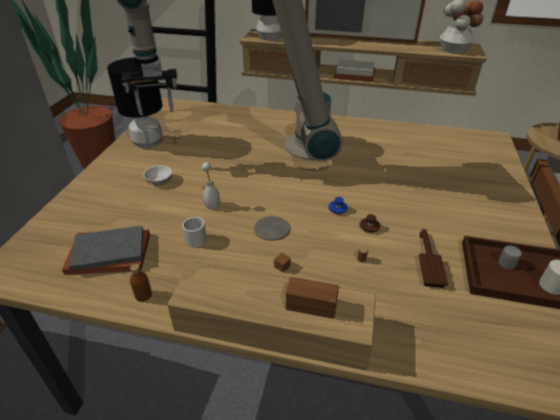

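View pics/side0.png

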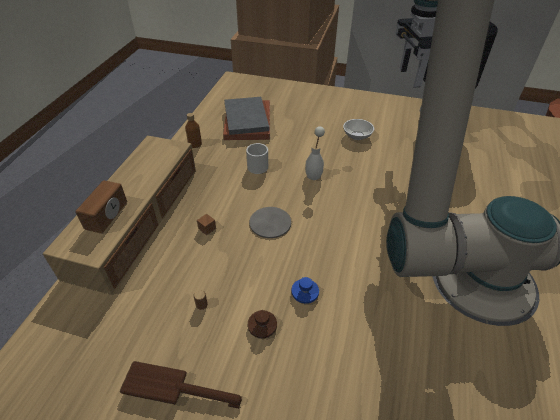

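Scene picture: canister (195,232), coaster (272,228), cube (282,262), vase (211,195), bowl (158,175), brush (432,262). Candidates:
- Lid: dark one (370,223) or blue one (338,206). I choose the dark one.
- Cedar: round (362,255) or square (282,262). I choose the round one.
- Canister: (195,232), or the cups on the tray at (510,257) and (553,278). I choose (195,232).

In the side view these are canister (258,158), coaster (271,222), cedar (200,299), lid (262,323), blue (305,290).

```bash
cat > h.py <<'E'
import numpy as np, cv2
from scipy.spatial.transform import Rotation as R
from cell import *
def ray(d,u,v):
    f=d["image"].shape[0]/2/np.tan(np.radians(d["vertical_fov"])/2)
    q=d["attitude"]; r=R.from_quat([q[1],q[2],q[3],q[0]]).apply([(u-d["cx"])/f,(v-d["cy"])/f,1])
    return np.array(d["position"]),r
def cast(d,u,v,z):
    p,r=ray(d,u,v); return p+r*(z-p[2])/r[2]
def proj(d,P):
    f=d["image"].shape[0]/2/np.tan(np.radians(d["vertical_fov"])/2)
    q=d["attitude"]; c=R.from_quat([q[1],q[2],q[3],q[0]]).inv().apply(np.array(P)-d["position"])
    return c[...,0]/c[...,2]*f+d["cx"],c[...,1]/c[...,2]*f+d["cy"]
E
python3 - <<'E'
from h import *
W={}
for n,pts in (("scene",dict(can=(195,220,.066),coaster=(272,228,.006),cube=(282,258,.034),cedar=(362,250,.04),lid=(371,217,.044),blue=(339,200,.044),vase=(211,207,0),bowl=(158,175,.03))),
 ("side",dict(can=(258,151,.066),coaster=(271,222,.006),cube=(207,220,.034),cedar=(200,292,.04),lid=(262,316,.044),blue=(306,284,.044),vase=(314,176,0),bowl=(359,127,.03)))):
    d=get_image(n); W[n]=d
    for k,(u,v,z) in pts.items(): print(n,k,cast(d,u,v,z).round(3))
def crop(n,x,y,w,h): return cv2.resize(W[n]["image"][y:y+h,x:x+w,::-1],(400,300),interpolation=cv2.INTER_CUBIC)
cv2.imwrite("pics/c1.png",np.vstack([np.hstack([crop("scene",160,180,128,96),crop("scene",300,185,128,96)]),np.hstack([crop("side",215,130,128,96),crop("side",190,260,128,96)])]))
E
```

```text
scene can [ 0.614 -0.245  0.066]
scene coaster [ 0.531 -0.033  0.006]
scene cube [0.677 0.031 0.034]
scene cedar [0.602 0.243 0.04 ]
scene lid [0.456 0.259 0.044]
scene blue [0.393 0.155 0.044]
scene vase [ 0.469 -0.255  0.   ]
scene bowl [ 0.375 -0.484  0.03 ]
side can [ 0.623 -0.24   0.066]
side coaster [ 0.522 -0.034  0.006]
side cube [0.671 0.031 0.034]
side cedar [0.598 0.239 0.04 ]
side lid [0.452 0.259 0.044]
side blue [0.384 0.157 0.044]
side vase [ 0.457 -0.254  0.   ]
side bowl [ 0.365 -0.499  0.03 ]
```

View pics/c1.png

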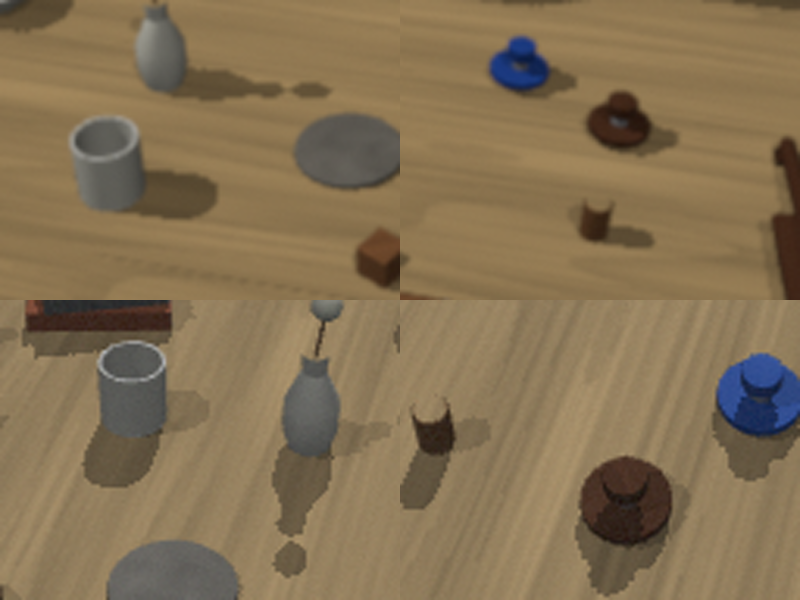

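{"fn": "carry_out", "kwargs": {
  "series": [
    [0,0,-0.025,0,0,0.148,1],
    [0,0,-0.025,0,0,0.148,1],
    [0,0,-0.025,0,0,0.147,1]
  ]
}}

```text
t: 0.55
eef_pos: [0.2468, -0.5191, 0.2515]
orientation: [-0.0, 1.0, -0.003, -0.0]
force: [0.3, 0.2, -0.6]
width: 0.0942
finger_force: 0.0
```

{"fn": "carry_out", "kwargs": {
  "series": [
    [0.037,-0.028,0,0,0,0,1],
    [0.037,-0.028,0,0,0,0,1],
    [0.037,-0.028,0,0,0,0,1],
    [0.037,-0.028,0,0,0,0,1],
    [0.037,-0.028,0,0,0,0,1]
  ]
}}

```text
t: 1.05
eef_pos: [0.4329, -0.3779, 0.251]
orientation: [0.0, 1.0, 0.0, 0.0]
force: [1.0, -1.3, 0.2]
width: 0.0942
finger_force: 0.0
```

{"fn": "carry_out", "kwargs": {
  "series": [
    [0.037,-0.028,0,0,0,0,1],
    [0.037,-0.028,0,0,0,0,1],
    [0.037,-0.028,0,0,0,0,1],
    [0.037,-0.028,0,0,0,0,1],
    [0,0,0,0,0,0,1]
  ]
}}

```text
t: 1.55
eef_pos: [0.5838, -0.2628, 0.25]
orientation: [-0.001, 1.0, 0.004, 0.001]
force: [-0.0, -0.6, 0.2]
width: 0.0938
finger_force: 0.0
```

Run:
```python
from h import *
o=get_obs(); print(o["eef_pos"],o["orientation"],o["joint_positions"])
d=get_image("scene");print(cast(d,193.6,224.2,.066))
d=get_image("side");print(cast(d,257.2,149.8,.066))
d=get_image("wrist");cv2.imwrite("pics/w1.png",d["image"][:,:,::-1])
print(d["position"]);print(proj(d,[.62,-.242,.066]),ray(d,d["cx"],d["cy"])[1])
```

```text
[ 0.58378518 -0.26279774  0.24995022] [-1.30677545e-03  9.99992625e-01  3.51963722e-03  8.09460924e-04] [-0.53363187  0.34836997  1.21884365  0.00307389  1.57432541  1.03013609]
[ 0.63254242 -0.24181258  0.066     ]
[ 0.62713793 -0.24453914  0.066     ]
[ 0.66467808 -0.26623977  0.46042994]
(np.float64(254.16519445137405), np.float64(146.83006665671286)) [-0.28940302 -0.00111634 -0.95720669]
```

View pics/w1.png

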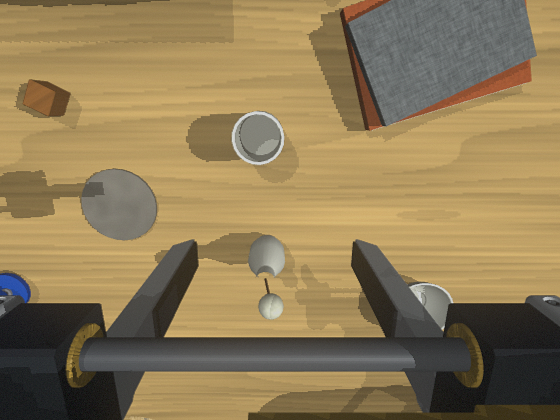

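The wrist view shows the canister mouth at (258,138), the coaster at (119,204), the vase at (267,258) and the cube at (45,97). I'll refine these by ellipse fits.

```bash
cat >> h.py <<'E'
def fit(d,mask,x,y,w,h):
    "ellipse of the largest contour of a mask inside a window"
    m=np.zeros_like(mask); m[y:y+h,x:x+w]=mask[y:y+h,x:x+w]
    c=max(cv2.findContours(m,cv2.RETR_EXTERNAL,cv2.CHAIN_APPROX_NONE)[0],key=cv2.contourArea)
    return cv2.fitEllipse(cv2.convexHull(c))
E
python3 - <<'E'
from h import *
d=get_image("wrist");hsv=cv2.cvtColor(d["image"],cv2.COLOR_RGB2HSV)
gray=((hsv[...,1]<60)*255).astype(np.uint8)
white=((hsv[...,1]<50)&(hsv[...,2]>150)).astype(np.uint8)*255
e=fit(d,white,220,100,80,75);print(e,cast(d,*e[0],.066))
e=fit(d,gray,70,160,100,90);print(e,cast(d,*e[0],.006))
o=get_obs();print(o["eef_pos"])
print(cast(d,267,258,.05))
E
```

```text
((256.7320251464844, 136.9318084716797), (52.35895538330078, 53.607486724853516), 159.7450408935547) [ 0.63108025 -0.24624913  0.066     ]
((118.04633331298828, 203.85684204101562), (67.7576675415039, 77.78805541992188), 121.62823486328125) [ 0.52894209 -0.03701295  0.006     ]
[ 0.57884338 -0.26763734  0.25080854]
[ 0.46289539 -0.25738691  0.05      ]
```

{"fn": "carry_out", "kwargs": {
  "series": [
    [0.0255,-0.0115,0,0,0,0,1],
    [0.0255,-0.0115,0,0,0,0,1],
    [0,0,0.045,0,0,0,1],
    [0,0,0.045,0,0,0,1],
    [0,0,0.045,0,0,0,1]
  ]
}}

```text
t: 2.25
eef_pos: [0.6297, -0.2457, 0.1153]
orientation: [0.001, 1.0, -0.001, 0.001]
force: [0.2, -0.9, -0.6]
width: 0.0939
finger_force: 0.0
```

{"fn": "carry_out", "kwargs": {
  "series": [
    [0,0,0.04,0,0,0,1],
    [0,0,0.03,0,0,0,1],
    [0,0,0.017,0,0,0,1],
    [0,0,0,0,0,0,1],
    [0,0,0,0,0,0,1]
  ]
}}

```text
t: 2.75
eef_pos: [0.6303, -0.2455, 0.0297]
orientation: [0.0, 1.0, -0.0, 0.0]
force: [-0.2, 0.3, 0.8]
width: 0.094
finger_force: 0.0
```

{"fn": "carry_out", "kwargs": {
  "series": [
    [0,0,0,0,0,0,0.5],
    [0,0,0,0,0,0,0.5],
    [0,0,0,0,0,0,0.5],
    [0,0,0,0,0,0,0.5],
    [0,0,0,0,0,0,0.5]
  ],
  "squeeze": 15
}}

```text
t: 3.25
eef_pos: [0.631, -0.2451, 0.0298]
orientation: [0.001, 1.0, 0.001, 0.001]
force: [-1.3, -2.8, 2.7]
width: 0.0628
finger_force: 14.9
```

{"fn": "carry_out", "kwargs": {
  "series": [
    [0,0,-0.02,0,0,0,0.5],
    [0,0,-0.02,0,0,0,0.5],
    [-0.01,-0.021,0,0,0,0,0.5],
    [-0.018,-0.038,0,0,0,0,0.5],
    [-0.018,-0.038,0,0,0,0,0.5]
  ]
}}

```text
t: 3.75
eef_pos: [0.5831, -0.1457, 0.0678]
orientation: [-0.001, 1.0, -0.0, -0.001]
force: [-0.2, 0.3, -3.9]
width: 0.0624
finger_force: 14.9
```

{"fn": "carry_out", "kwargs": {
  "series": [
    [-0.018,-0.038,0,0,0,0,0.5],
    [-0.018,-0.038,0,0,0,0,0.5],
    [-0.013,-0.025,0,0,0,0,0.5],
    [-0.008,-0.012,0,0,0,0,0.5],
    [0,0,0,0,0,0,0.5]
  ]
}}

```text
t: 4.25
eef_pos: [0.5257, -0.0326, 0.0685]
orientation: [-0.0, 1.0, 0.002, -0.001]
force: [0.0, -0.2, -4.0]
width: 0.0629
finger_force: 14.9
```

Run:
```python
from h import *
o=get_obs(); print(o["eef_pos"],o["width"],o["force"])
I=[]
for n,b in (("scene",(215,170,120,90)),("side",(210,150,120,90))):
    d=get_image(n); x,y,w,h=b; I.append(cv2.resize(d["image"][y:y+h,x:x+w,::-1],(400,300),interpolation=cv2.INTER_CUBIC))
cv2.imwrite("pics/c2.png",np.hstack(I))
```

```text
[ 0.52571327 -0.03258511  0.06852373] 0.06286183078891636 [ 0.0100997  -0.16713345 -4.02998244]
```

View pics/c2.png

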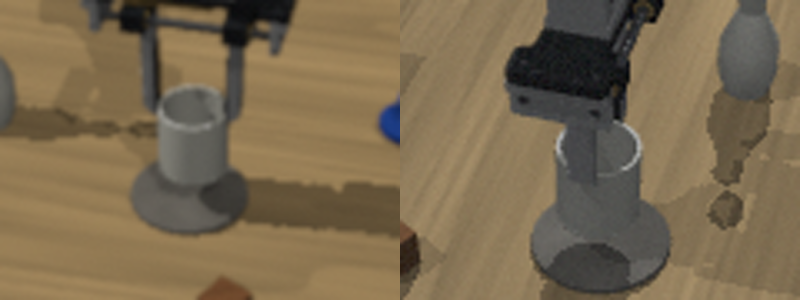

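The canister is held upright over the coaster, centred in both views. Next I lower it.

{"fn": "carry_out", "kwargs": {
  "series": [
    [0,0.002,0.015,0,0,0,0.5],
    [0,0,0.012,0,0,0,0.5],
    [0,0,0.004,0,0,0,0.5],
    [0,0,0.002,0,0,0,0.5],
    [0,0,0,0,0,0,0.5]
  ]
}}

```text
t: 4.85
eef_pos: [0.5279, -0.0366, 0.036]
orientation: [0.0, 1.0, 0.0, 0.0]
force: [-1.0, -0.5, -3.4]
width: 0.0626
finger_force: 14.9
```

{"fn": "carry_out", "kwargs": {
  "series": [
    [0,0,0.0006,0,0,0,0.5],
    [0,0,0,0,0,0,1],
    [0,0,0,0,0,0,1],
    [0,0,0,0,0,0,1],
    [0,0,0,0,0,0,1]
  ]
}}

```text
t: 5.35
eef_pos: [0.5278, -0.0361, 0.0356]
orientation: [0.0, 1.0, 0.0, 0.0]
force: [0.7, 0.5, -0.5]
width: 0.0912
finger_force: 0.0
```

{"fn": "carry_out", "kwargs": {
  "series": [
    [0,0,-0.02,0,0,0,1],
    [0,0,-0.045,0,0,0,1],
    [0,0,-0.045,0,0,0,1],
    [0,0,-0.045,0,0,0,1],
    [0,0,-0.02,0,0,0,1]
  ]
}}

```text
t: 5.85
eef_pos: [0.5297, -0.0364, 0.2151]
orientation: [0.001, 1.0, 0.0, 0.004]
force: [-0.2, -0.5, -0.4]
width: 0.0937
finger_force: 0.0
```

{"fn": "carry_out", "kwargs": {
  "series": [
    [-0.01,-0.04,0,0,0,0,0.6],
    [-0.01,-0.04,0,0,0,0,0.6],
    [-0.01,-0.04,0,0,0,0,0.6],
    [0,-0.04,0,0,0,0,0.6],
    [0,0,0,0,0,0,0.6]
  ]
}}

```text
t: 6.35
eef_pos: [0.4967, 0.1282, 0.2106]
orientation: [-0.001, 1.0, 0.003, 0.0]
force: [0.3, -0.1, 0.2]
width: 0.058
finger_force: 0.0
```

Run:
```python
from h import *
get_image("scene")
d=get_image("wrist");cv2.imwrite("pics/w2.png",d["image"][:,:,::-1])
print(get_obs()["eef_pos"]); print(proj(d,[[.527,-.035,.072],[.600,.241,.04],[.454,.259,.044],[.674,.031,.034]]))
```

```text
[0.49720088 0.12437745 0.21037603]
(array([421.8369777 , 171.41511202, 166.17219361, 363.39471128]), array([161.92201193,  91.13643757, 216.0866252 ,  19.129372  ]))
```

View pics/w2.png

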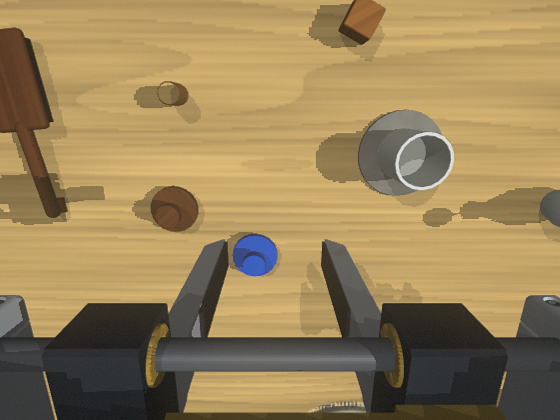

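The wrist view shows the canister standing on the coaster with its mouth at (425,161), the cedar top at (168,92), and the dark lid's head at (167,216) with its flange at (174,208). The blue lid is at (255,258).

Run:
```python
from h import *
d=get_image("wrist");hsv=cv2.cvtColor(d["image"],cv2.COLOR_RGB2HSV)
white=((hsv[...,1]<50)&(hsv[...,2]>160)).astype(np.uint8)*255
dark=((hsv[...,2]<105)&((hsv[...,0]<12)|(hsv[...,0]>170))&(hsv[...,1]>90)).astype(np.uint8)*255
e=fit(d,white,385,120,80,80);print("can",e,cast(d,*e[0],.072))
e=fit(d,dark,140,180,70,60);print("flange",e,cast(d,*e[0],.014))
print("head",cast(d,167,216,.044),"cedar",cast(d,168,92,.04),"coaster",cast(d,402,152,.006))
print(get_obs()["eef_pos"])
```

```text
can ((422.84771728515625, 160.42874145507812), (54.04228591918945, 61.92618179321289), 45.63654327392578) [ 0.52850656 -0.03749238  0.072     ]Traceback (most recent call last):
  File "<stdin>", line 6, in <module>
  File "h.py", line 18, in fit
    return cv2.fitEllipse(cv2.convexHull(c))
           ~~~~~~~~~~~~~~^^^^^^^^^^^^^^^^^^^
cv2.error: OpenCV(4.12.0) /io/opencv/modules/imgproc/src/shapedescr.cpp:361: error: (-201:Incorrect size of input array) There should be at least 5 points to fit the ellipse in function 'fitEllipseNoDirect'
```

Run:
```python
from h import *
d=get_image("wrist");hsv=cv2.cvtColor(d["image"],cv2.COLOR_RGB2HSV)
print(hsv[208,174],hsv[218,167],hsv[198,180],hsv[94,181],hsv[240,190],hsv[92,168])
dark=((hsv[...,2]<125)&((hsv[...,0]<13)|(hsv[...,0]>170))).astype(np.uint8)*255
for w in ((140,180,70,60),(140,75,60,40)):
  try: e=fit(d,dark,*w);print(e,cast(d,*e[0],.014))
  except Exception as x: print("fail")
print("head",cast(d,167,216,.044),"flange",cast(d,174.5,208.5,.014),"cedar",cast(d,168,92,.04),"coaster",cast(d,402,152,.006))
print(get_obs()["eef_pos"])
```

```text
[ 16 137  78] [ 13 145 109] [ 14 144 108] [ 15 147 111] [ 20 115 201] [ 19 116 117]
fail
fail
head [0.45493971 0.25558357 0.044     ] flange [0.45532622 0.25517393 0.014     ] cedar [0.59974054 0.24202397 0.04      ] coaster [ 0.52908883 -0.04083275  0.006     ]
[0.4974528  0.12303529 0.21029443]
```

{"fn": "carry_out", "kwargs": {
  "series": [
    [0.034,-0.035,0,0,0,0,0.6],
    [0.034,-0.035,0,0,0,0,0.6],
    [0.034,-0.035,0,0,0,0,0.6],
    [0,-0.013,0.03,0,0,0,0.6],
    [0,0,0.03,0,0,0,0.6]
  ]
}}

```text
t: 7.05
eef_pos: [0.6017, 0.2426, 0.1495]
orientation: [-0.0, 1.0, 0.0, 0.001]
force: [-0.3, -0.2, -0.3]
width: 0.0562
finger_force: 0.0
```

Run:
```python
from h import *
d=get_image("wrist");d=get_image("wrist");print(get_obs()["eef_pos"],proj(d,[[.5995,.241,.04],[.5995,.241,.0]]))
cv2.imwrite("pics/w3.png",d["image"][60:360,80:480,::-1])
```

```text
[0.59673025 0.23979259 0.14536463] (array([273.01230553, 273.03011462]), array([192.80886923, 183.603867  ]))
```

View pics/w3.png

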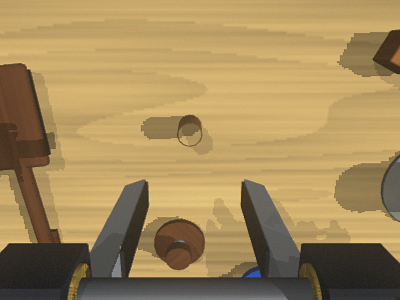

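The cedar top is at (270,191) in the full image, within about 3 mm of the prediction, and lies between the fingers.

{"fn": "carry_out", "kwargs": {
  "series": [
    [0.001,-0.002,0.04,0,0,0,0.6],
    [0,0,0.04,0,0,0,0.6],
    [0,0,0.03,0,0,0,0.6],
    [0,0,0.01,0,0,0,0.6],
    [0,0,0,0,0,0,0.6]
  ]
}}

```text
t: 7.65
eef_pos: [0.6004, 0.2427, 0.0302]
orientation: [0.0, 1.0, -0.0, -0.001]
force: [-0.3, -0.4, 0.4]
width: 0.0567
finger_force: 0.0
```

{"fn": "carry_out", "kwargs": {
  "series": [
    [0,0,0,0,0,0,0.1],
    [0,0,0,0,0,0,0.1],
    [0,0,0,0,0,0,0.1],
    [0,0,0,0,0,0,0.1]
  ],
  "squeeze": 10
}}

```text
t: 8.05
eef_pos: [0.601, 0.2442, 0.0316]
orientation: [-0.0, 1.0, 0.0, 0.001]
force: [0.9, -0.5, -0.3]
width: 0.0275
finger_force: 0.0
```

{"fn": "carry_out", "kwargs": {
  "series": [
    [0,0,0,0,0,0,0.1],
    [0,0,0,0,0,0,0.1],
    [0,0,0,0,0,0,0.1]
  ]
}}

```text
t: 8.35
eef_pos: [0.6002, 0.244, 0.0303]
orientation: [0.0, 1.0, 0.0, 0.0]
force: [-0.3, -0.3, 0.1]
width: 0.0094
finger_force: 0.0
```

The grasp closed on nothing, so I look before moving.

Run:
```python
from h import *
I=[]
for n,b in (("scene",(310,190,120,90)),("side",(140,240,120,90)),("wrist",(170,100,220,165))):
    d=get_image(n); x,y,w,h=b; I.append(cv2.resize(d["image"][y:y+h,x:x+w,::-1],(400,300),interpolation=cv2.INTER_CUBIC))
    print(n,proj(d,[.600,.242,.04]))
I.append(I[0]*0)
cv2.imwrite("pics/c4.png",np.vstack([np.hstack(I[:2]),np.hstack(I[2:])]))
```

```text
scene (np.float64(361.68729398001875), np.float64(249.53330209285403))
side (np.float64(198.4707542885253), np.float64(293.06920153316145))
wrist (np.float64(276.8191120944901), np.float64(240.1655193598308))
```

View pics/c4.png

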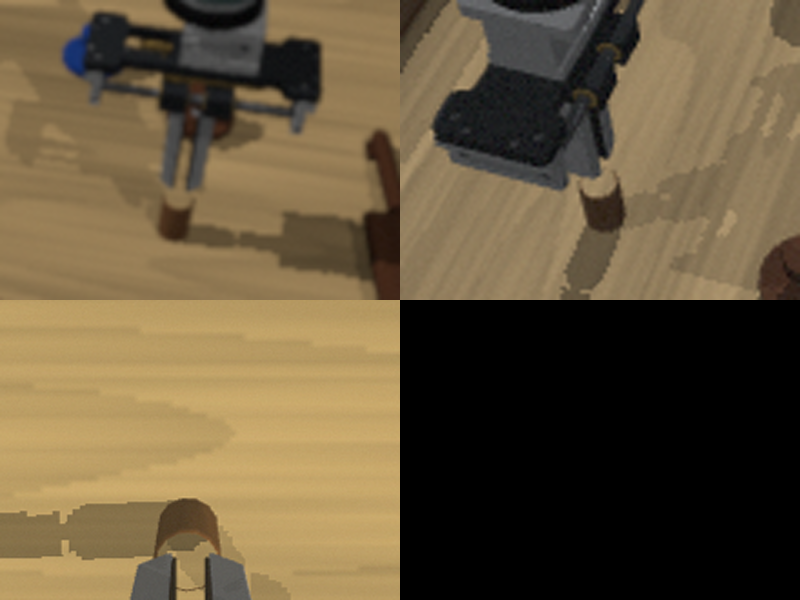

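The cedar still stands where I measured it, with its top at about (273,243) in the wrist image. The fingers closed just above it or behind it, so I check where the tips really are.

Run:
```python
from h import *
d=get_image("wrist");o=get_obs();print(o["eef_pos"],o["width"],d["position"])
p=o["eef_pos"]
print(proj(d,[p+[dx,0,dz] for dx in(-.008,.008) for dz in (0,.01,.02)]))
print(cast(d,273.4,243,.04),cast(d,273.4,227,.04))
for n,(u,v) in (("scene",(365,247)),("side",(199,291))):
    d=get_image(n);print(n,proj(d,[p+[0,0,dz] for dz in(0,.01,.02)]))
for n,c in(("scene",(362.5,261.5)),("side",(200.5,308))):
    d=get_image(n);print(cast(d,*c,0))
```

```text
[0.60022237 0.24392454 0.03022792] 0.00945752273488295 [0.68463375 0.24381934 0.24046973]
(array([273.95162651, 273.94170325, 273.93086981, 273.96074311,
       273.95101418, 273.94037276]), array([244.9514045 , 250.91572768, 257.42710512, 223.72327746,
       228.86532528, 234.48965729]))
[0.59794615 0.2442927  0.04      ] [0.60945925 0.24429157 0.04      ]
scene (array([361.93892756, 362.38885069, 362.84356721]), array([252.19838909, 249.63935879, 247.05306513]))
side (array([198.61326689, 197.99328464, 197.36343699]), array([296.35220341, 293.71250075, 291.0307941 ]))
[0.60584815 0.24965302 0.        ]
[0.59604549 0.25304844 0.        ]
```

In all three views the tips sit about 18 mm higher than the reported TCP, and the canister grasp picture agrees. I open and go about 20 mm lower.

{"fn": "carry_out", "kwargs": {
  "series": [
    [0,0.001,0,0,0,0,0.6],
    [0,0,0,0,0,0,0.6],
    [0,0,0,0,0,0,0.6],
    [0,0,0,0,0,0,0.6],
    [0,0,0,0,0,0,0.6]
  ]
}}

```text
t: 9.25
eef_pos: [0.6003, 0.2429, 0.0303]
orientation: [0.0, 1.0, 0.0, -0.0]
force: [0.4, -0.5, -0.3]
width: 0.0459
finger_force: 0.0
```

{"fn": "carry_out", "kwargs": {
  "series": [
    [0,0,0.008,0,0,0,0.6],
    [0,0,0.006,0,0,0,0.6],
    [0,0,0.004,0,0,0,0.6],
    [0,0,0.002,0,0,0,0.6],
    [0,0,0,0,0,0,0.6]
  ]
}}

```text
t: 9.75
eef_pos: [0.5999, 0.2428, 0.0097]
orientation: [0.0, 1.0, 0.0, -0.0]
force: [0.0, -1.0, 0.8]
width: 0.0567
finger_force: 0.0
```

{"fn": "carry_out", "kwargs": {
  "series": [
    [0,0,0,0,0,0,0.15],
    [0,0,0,0,0,0,0.15],
    [0,0,0,0,0,0,0.15],
    [0,0,0,0,0,0,0.15],
    [0,0,0,0,0,0,0.15]
  ]
}}

```text
t: 10.25
eef_pos: [0.6009, 0.2439, 0.011]
orientation: [-0.001, 1.0, 0.0, 0.001]
force: [-0.7, 3.8, 5.9]
width: 0.0198
finger_force: 2.9
```

Run:
```python
from h import *
I=[]
for n,b in (("scene",(320,200,80,75)),("side",(160,255,80,75)),("wrist",(170,110,220,206))):
    d=get_image(n); x,y,w,h=b; I.append(cv2.resize(d["image"][y:y+h,x:x+w,::-1],(400 if n!="wrist" else 320,300),interpolation=cv2.INTER_CUBIC))
o=get_obs();print(o["eef_pos"],o["width"],o["finger_force"],o["force"])
I.append(np.zeros((300,480,3),np.uint8))
cv2.imwrite("pics/c5.png",np.vstack([np.hstack(I[:2]),np.hstack(I[2:])]))
```

```text
[0.60167944 0.24448569 0.01193758] 0.014005162536573674 2.857420199434273 [-0.65384894  2.74991003  5.62593495]
```

View pics/c5.png

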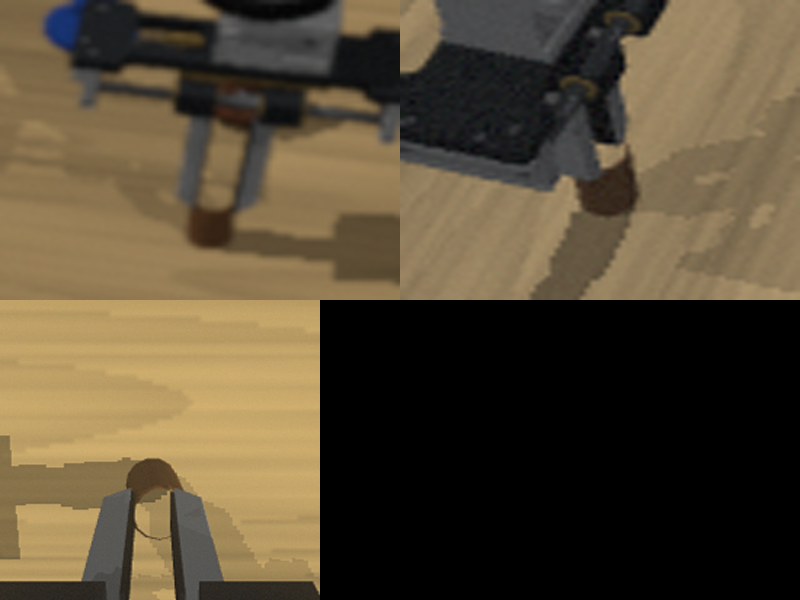

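The fingers slid onto the cedar's top edge: the width fell past 26 mm, with about 5.6 N upward on the tool. So the tips are really near z = 0.04 when the reported TCP z is 0.012, an offset of about 28 mm. I lift, open and check the alignment.

{"fn": "carry_out", "kwargs": {
  "series": [
    [0,0,-0.02,0,0,0,0.2],
    [0,0,-0.03,0,0,0,0.6],
    [0,0,0,0,0,0,0.6],
    [0,0,0,0,0,0,0.6],
    [0,0,0,0,0,0,0.6]
  ]
}}

```text
t: 10.9
eef_pos: [0.5992, 0.2426, 0.0591]
orientation: [0.0, 1.0, 0.0, -0.001]
force: [-0.4, 0.3, 0.4]
width: 0.0472
finger_force: 0.0
```

Run:
```python
from h import *
d=get_image("wrist");o=get_obs();print(o["eef_pos"],o["width"],o["force"],d["position"])
im=cv2.cvtColor(d["image"],cv2.COLOR_RGB2HSV)
# cedar side: darker than desk, brown
for n in ("wrist","scene","side"):
    d=get_image(n);P=[[.6,.243,z] for z in(0,.02,.04)]
    u,v=proj(d,P);u0,v0=int(u[1]),int(v[1]);k=50 if n=="wrist" else 18
    hsv=cv2.cvtColor(d["image"],cv2.COLOR_RGB2HSV)[v0-k:v0+k,u0-k:u0+k]
    m=((hsv[...,2]<115)&(hsv[...,1]>100)).astype(np.uint8)
    nn,l,s,c=cv2.connectedComponentsWithStats(m)
    for i in range(1,nn):
        if s[i,4]>25: print(n,"bbox",s[i,0]+u0-k,s[i,1]+v0-k,s[i,2:],"cen",c[i]+[u0-k,v0-k])
    print(n,"pred",u.round(1),v.round(1))
d=get_image("wrist");cv2.imwrite("pics/w6.png",cv2.resize(d["image"][100:300,150:416,::-1],(798,600)))
```

```text
[0.59913417 0.24254568 0.05885079] 0.05108743878827228 [ 0.32189556 -0.25137877 -0.11101377] [0.6840722  0.2425663  0.26914204]
wrist bbox 254 198 [ 33  41 439] cen [269.35990888 208.83371298]
wrist bbox 261 215 [19  9 66] cen [270.24242424 219.8030303 ]
wrist bbox 226 242 [ 7 23 53] cen [230.20754717 251.96226415]
wrist pred [273.4 273.3 273.3] [208.3 215.6 224. ]
scene bbox 357 250 [ 22  14 177] cen [365.67231638 257.76271186]
scene pred [360.3 361.2 362. ] [259.7 254.7 249.6]
side bbox 194 293 [ 14  17 124] cen [200.84677419 302.62096774]
side pred [200.7 199.5 198.3] [303.8 298.7 293.4]
```

View pics/w6.png

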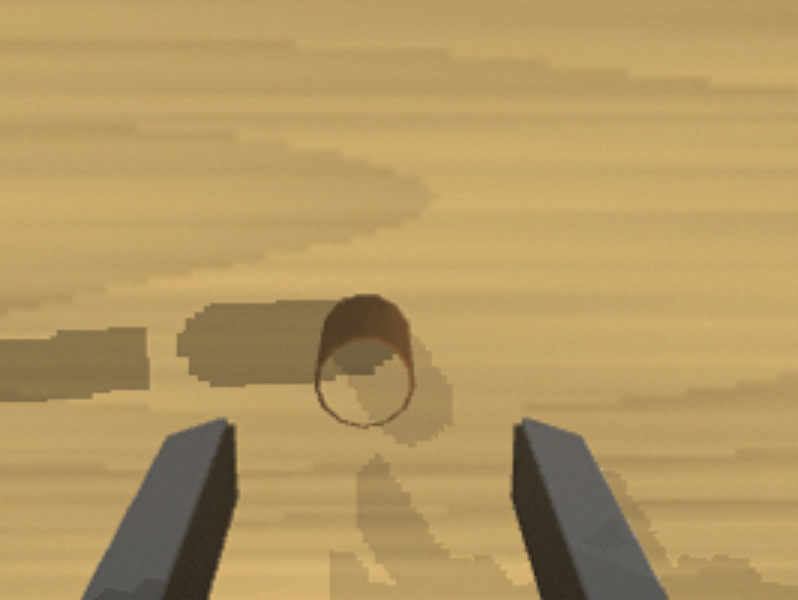

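In the wrist crop the cedar stands upright with its top centre at full-image (271,228). The fingertip edges at v = 240 and 265 fit tips 30 mm above the reported TCP, so I use tip z = reported z + 0.03. The cedar is then at about (0.597,0.244).

{"fn": "carry_out", "kwargs": {
  "series": [
    [-0.002,-0.0015,0.03,0,0,0,0.6],
    [0,0,0.02,0,0,0,0.6],
    [0,0,0.008,0,0,0,0.6],
    [0,0,0.003,0,0,0,0.6],
    [0,0,0,0,0,0,0.6]
  ]
}}

```text
t: 11.65
eef_pos: [0.5986, 0.2445, -0.0006]
orientation: [0.0, 1.0, 0.0, 0.0]
force: [0.5, -0.8, -0.1]
width: 0.0565
finger_force: 0.0
```

{"fn": "carry_out", "kwargs": {
  "series": [
    [0,0,0,0,0,0,0.2],
    [0,0,0,0,0,0,0.2],
    [0,0,0,0,0,0,0.2],
    [0,0,0,0,0,0,0.2],
    [0,0,0,0,0,0,0.2]
  ]
}}

```text
t: 12.15
eef_pos: [0.5986, 0.2445, -0.0002]
orientation: [-0.0, 1.0, 0.0, 0.0]
force: [-0.0, 1.0, 2.0]
width: 0.0252
finger_force: 10.0
```

{"fn": "carry_out", "kwargs": {
  "series": [
    [0,0,-0.02,0,0,0,0.2],
    [0,0,-0.04,0,0,0,0.2],
    [0,0,-0.04,0,0,0,0.2],
    [-0.01,0.04,0,0,0,0,0.2],
    [-0.01,0.04,0,0,0,0,0.2]
  ]
}}

```text
t: 12.65
eef_pos: [0.5794, 0.1645, 0.1011]
orientation: [-0.0, 1.0, 0.002, 0.002]
force: [0.3, -0.7, -1.3]
width: 0.0253
finger_force: 10.0
```

{"fn": "carry_out", "kwargs": {
  "series": [
    [-0.01,0.04,0,0,0,0,0.2],
    [-0.01,0.04,0,0,0,0,0.2],
    [-0.01,0.04,0,0,0,0,0.2],
    [-0.01,0.04,0,0,0,0,0.2],
    [-0.01,0.041,0,0,0,0,0.2]
  ]
}}

```text
t: 13.15
eef_pos: [0.5278, -0.038, 0.0995]
orientation: [0.0, 1.0, 0.001, 0.0]
force: [1.1, -0.9, -1.0]
width: 0.0252
finger_force: 10.0
```

{"fn": "carry_out", "kwargs": {
  "series": [
    [0,0,0,0,0,0,0.2],
    [0,0,0,0,0,0,0.2]
  ]
}}

```text
t: 13.35
eef_pos: [0.5284, -0.0372, 0.0995]
orientation: [-0.0, 1.0, -0.001, 0.0]
force: [0.5, 0.4, -0.6]
width: 0.0254
finger_force: 10.0
```

Run:
```python
from h import *
o=get_obs();print(o["eef_pos"],o["width"],o["finger_force"])
d=get_image("wrist");p=get_obs()["eef_pos"];hsv=cv2.cvtColor(d["image"],cv2.COLOR_RGB2HSV)
u,v=proj(d,[[.5285,-.037,.072],[.5285,-.037,.006],p]);print(u,v)
white=((hsv[...,1]<50)&(hsv[...,2]>150)).astype(np.uint8)*255
x,y=int(u[0]),int(v[0])
e=fit(d,white,max(0,x-65),max(0,y-60),130,120);print(e,cast(d,*e[0],.072),p)
S=cv2.resize(get_image("side")["image"][130:250,200:360,::-1],(400,300));C=get_image("scene")["image"];C=cv2.resize(C[150:270,200:360,::-1],(400,300))
W=cv2.resize(d["image"][90:390,75:475,::-1],(400,300))
cv2.imwrite("pics/w7.png",np.vstack([np.hstack([W,S]),np.hstack([C,C*0])]))
```

```text
[ 0.52841721 -0.03719186  0.0994883 ] 0.025387510895764624 9.991096548037603
[273.73496939 273.86766608 272.68741244] [221.2352976  198.74378534 234.10408005]
((274.8652038574219, 219.17034912109375), (77.13321685791016, 87.1541748046875), 38.570518493652344) [ 0.53021084 -0.03788857  0.072     ] [ 0.5286527  -0.03631897  0.09945973]
```

View pics/w7.png

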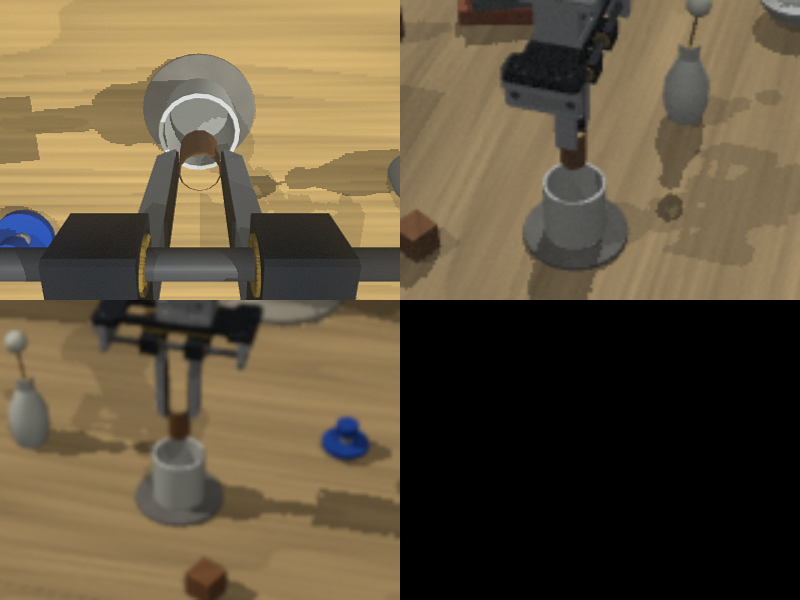

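That was my eleventh picture, one over the limit of 10, so from here on I use numbers only. It shows the cedar upright and centred over the mouth, which is at about (275,226) in the wrist image. I lower and release.

{"fn": "carry_out", "kwargs": {
  "series": [
    [0,0,0.02,0,0,0,0.2],
    [0,0,0.02,0,0,0,0.2],
    [0,0,0.012,0,0,0,0.2],
    [0,0,0,0,0,0,0.2],
    [0,0,0,0,0,0,0.2]
  ]
}}

```text
t: 14.0
eef_pos: [0.5289, -0.036, 0.0475]
orientation: [0.0, 1.0, 0.001, 0.0]
force: [-0.8, -0.6, 0.3]
width: 0.0253
finger_force: 10.0
```

{"fn": "carry_out", "kwargs": {
  "series": [
    [0,0,0,0,0,0,0.5],
    [0,0,0,0,0,0,0.5],
    [0,0,0,0,0,0,0.5],
    [0,0,0,0,0,0,0.5],
    [0,0,-0.03,0,0,0,0.5]
  ]
}}

```text
t: 14.5
eef_pos: [0.5252, -0.0361, 0.0747]
orientation: [-0.001, 1.0, 0.0, -0.004]
force: [0.2, 0.3, -0.7]
width: 0.0471
finger_force: 0.0
```

{"fn": "carry_out", "kwargs": {
  "series": [
    [0,0,-0.04,0,0,0,0.6],
    [0,0,-0.04,0,0,0,0.6],
    [-0.02,-0.04,-0.02,0,0,0,0.6],
    [-0.02,-0.04,0,0,0,0,0.6],
    [0,0,0,0,0,0,0.6]
  ]
}}

```text
t: 15.0
eef_pos: [0.486, 0.047, 0.1786]
orientation: [-0.001, 1.0, 0.002, 0.0]
force: [0.7, 0.4, -0.4]
width: 0.0563
finger_force: 0.0
```

Run:
```python
from h import *
get_image("scene")
o=get_obs();print(o["eef_pos"],o["force"])
d=get_image("wrist");hsv=cv2.cvtColor(d["image"],cv2.COLOR_RGB2HSV)
u,v=proj(d,[[.5285,-.037,.072],[.5285,-.037,.052],[.4545,.256,.014]]);print(u,v)
white=((hsv[...,1]<50)&(hsv[...,2]>150)).astype(np.uint8)*255
x,y=int(u[0]),int(v[0]);e=fit(d,white,x-50,y-50,100,100);print(e,cast(d,*e[0],.072))
m=((hsv[...,1]>80)).astype(np.uint8);z=m*0;cv2.ellipse(z,(e[0],(e[1][0]-12,e[1][1]-12),e[2]),1,-1);m&=z
n,l,s,c=cv2.connectedComponentsWithStats(m)
for i in range(1,n):
    if s[i,4]>20: print("in pot",s[i],c[i],hsv[l==i].mean(0),cast(d,*c[i],.052))
```

```text
[0.48744734 0.04487    0.17812066] [-0.27546714  0.51410923 -0.11758938]
[357.51507629 352.74812177 100.91225828] [155.50053126 152.86132179 208.84211571]
((357.7711181640625, 155.40567016601562), (62.19581604003906, 67.13258361816406), 42.376976013183594) [ 0.52859388 -0.03724425  0.072     ]
in pot [335 138  25  25 190] [342.23157895 146.22105263] [ 15.39473684 101.08947368  71.15263158] [ 0.53529951 -0.02559922  0.052     ]
```

Brown is visible inside the pot, so the cedar is in. The canister is at (0.5286,-0.0372). Next comes the lid.

{"fn": "carry_out", "kwargs": {
  "series": [
    [-0.007,-0.042,0,0,0,0,0.6],
    [-0.007,-0.042,0,0,0,0,0.6],
    [-0.007,-0.042,0,0,0,0,0.6],
    [-0.006,-0.042,0,0,0,0,0.6],
    [-0.006,-0.042,0,0,0,0,0.6]
  ]
}}

```text
t: 15.6
eef_pos: [0.4562, 0.2537, 0.1768]
orientation: [0.0, 1.0, -0.001, 0.0]
force: [0.6, -0.2, -0.8]
width: 0.0563
finger_force: 0.0
```

{"fn": "carry_out", "kwargs": {
  "series": [
    [0,0,0.025,0,0,0,0.6],
    [0,0,0.025,0,0,0,0.6],
    [0,0,0,0,0,0,0.6],
    [0,0,0,0,0,0,0.6]
  ]
}}

```text
t: 16.0
eef_pos: [0.456, 0.2525, 0.127]
orientation: [0.0, 1.0, -0.0, -0.0]
force: [-0.0, -0.8, -0.6]
width: 0.0567
finger_force: 0.0
```

```bash
cat > lid.py <<'E'
from h import *
o=get_obs();print(o["eef_pos"],o["orientation"])
P=np.array([.4545,.256,0])
for n in ("wrist","side"):
    d=get_image(n);hsv=cv2.cvtColor(d["image"],cv2.COLOR_RGB2HSV)
    u,v=proj(d,[P+[0,0,.016],P+[0,0,.044]]);print(n,"pred",u,v)
    m=((hsv[...,0]<=17)&(hsv[...,2]<130)&(hsv[...,1]>100)).astype(np.uint8)*255
    m=cv2.morphologyEx(m,cv2.MORPH_OPEN,np.ones((3,3),np.uint8))
    k=70 if n=="wrist" else 35
    x,y=int(u[0])-k,int(v[0])-k
    e=fit(d,m,x,y,2*k,2*k);print(e,cast(d,*e[0],.014))
    cc=max(cv2.findContours(m[y:y+2*k,x:x+2*k],0,1)[0],key=cv2.contourArea);b=cv2.boundingRect(cc);print("bbox",b[0]+x,b[1]+y,b[2:],cv2.contourArea(cc))
    for py in (b[1]+y+b[3]//4,b[1]+y+b[3]//2,b[1]+y+3*b[3]//4):print(py,hsv[py,int(e[0][0])-24:int(e[0][0])+25:4,2])
E
python3 lid.py
```

```text
[0.45601098 0.2525428  0.12697981] [ 4.28026278e-04  9.99999792e-01 -1.86662528e-04 -4.44727539e-04]
wrist pred [270.55495244 270.25827259] [195.61143021 203.23812028]
((268.4544982910156, 195.43284606933594), (57.634735107421875, 59.11283493041992), 94.9697036743164) [0.4541582  0.25820736 0.014     ]
bbox 239 167 (60, 58) 2607.0
181 [110 110 112 112 112 110 109 107 109 108 104 111 109]
196 [ 85  85  84 104 102 106 104 112 114 114  99 106 110]
210 [ 77  81  79 105 112 108 106 108 109 108  96 100  98]
side pred [261.42723158 261.06300538] [321.65790423 314.50063621]
((261.9906921386719, 323.3633117675781), (27.4244441986084, 29.334787368774414), 78.78662109375) [0.45255849 0.25836616 0.014     ]
bbox 248 310 (29, 28) 557.0
317 [166 167 162 103  75  75  76  73  61  67 127 148 146]
324 [169 171 151  77  78  54  35  44  67  66 120 116 156]
331 [171 147 153  72  53  48  48  48  74  58 117 154 151]
```

{"fn": "carry_out", "kwargs": {
  "series": [
    [-0.002,-0.0055,0.03,0,0,0,0.6],
    [0,0,0.04,0,0,0,0.6],
    [0,0,0.03,0,0,0,0.6],
    [0,0,0.015,0,0,0,0.6],
    [0,0,0,0,0,0,0.6]
  ]
}}

```text
t: 16.6
eef_pos: [0.4528, 0.258, 0.0114]
orientation: [0.001, 1.0, -0.0, -0.001]
force: [0.1, -0.0, 0.3]
width: 0.0562
finger_force: 0.0
```

{"fn": "carry_out", "kwargs": {
  "series": [
    [0,0,0.008,0,0,0,0.6],
    [0,0,0.003,0,0,0,0.6],
    [0,0,0,0,0,0,0.6]
  ]
}}

```text
t: 16.9
eef_pos: [0.4539, 0.2589, 0.0019]
orientation: [-0.0, 1.0, 0.0, 0.001]
force: [0.7, -0.5, -0.1]
width: 0.0563
finger_force: 0.0
```

{"fn": "carry_out", "kwargs": {
  "series": [
    [0,0,0,0,0,0,0.2],
    [0,0,0,0,0,0,0.2],
    [0,0,0,0,0,0,0.2],
    [0,0,0,0,0,0,0.2],
    [0,0,0,0,0,0,0.2]
  ],
  "squeeze": 12
}}

```text
t: 17.4
eef_pos: [0.4534, 0.2588, 0.0016]
orientation: [0.0, 1.0, 0.0, 0.0]
force: [-0.3, -0.7, 1.3]
width: 0.0296
finger_force: 12.0
```

{"fn": "carry_out", "kwargs": {
  "series": [
    [0,0,-0.01,0,0,0,0.2],
    [0,0,-0.03,0,0,0,0.2],
    [0,0,-0.04,0,0,0,0.2],
    [0,0,-0.03,0,0,0,0.2],
    [0.005,0.016,0,0,0,0,0.2]
  ]
}}

```text
t: 17.9
eef_pos: [0.4614, 0.2454, 0.1164]
orientation: [-0.002, 1.0, 0.001, 0.005]
force: [0.6, -0.1, -1.3]
width: 0.0299
finger_force: 12.0
```

{"fn": "carry_out", "kwargs": {
  "series": [
    [0.01,0.04,0,0,0,0,0.2],
    [0.01,0.04,0,0,0,0,0.2],
    [0.01,0.04,0,0,0,0,0.2],
    [0.01,0.04,0,0,0,0,0.2],
    [0.01,0.04,0,0,0,0,0.2]
  ]
}}

```text
t: 18.4
eef_pos: [0.5085, 0.0414, 0.1119]
orientation: [-0.0, 1.0, 0.0, 0.0]
force: [0.4, 0.7, -1.8]
width: 0.0295
finger_force: 12.0
```

{"fn": "carry_out", "kwargs": {
  "series": [
    [0.01,0.04,0,0,0,0,0.2],
    [0.01,0.04,0,0,0,0,0.2],
    [0,0,0,0,0,0,0.2],
    [0,0,0,0,0,0,0.2],
    [0,0,0,0,0,0,0.2]
  ]
}}

```text
t: 18.9
eef_pos: [0.5279, -0.0362, 0.1114]
orientation: [-0.0, 1.0, 0.001, -0.0]
force: [0.0, -0.7, -1.4]
width: 0.0294
finger_force: 12.0
```

```bash
cat > chk.py <<'E'
from h import *
o=get_obs();p=o["eef_pos"];print(p,o["width"],o["finger_force"],o["force"])
zl=p[2]-.0016
print("lid bottom z",zl)
for n in ("scene","side","wrist"):
    d=get_image(n);hsv=cv2.cvtColor(d["image"],cv2.COLOR_RGB2HSV)
    u,v=proj(d,[[p[0],p[1],zl+.012],[.5286,-.0372,.04]])
    m=((hsv[...,0]<=17)&(hsv[...,2]<130)&(hsv[...,1]>90)).astype(np.uint8)
    k=70 if n=="wrist" else 25
    x,y=int(u[0])-k,int(v[0])-k
    N,l,s,c=cv2.connectedComponentsWithStats(m[y:y+2*k,x:x+2*k])
    for i in range(1,N):
        if s[i,4]>40:
            b=s[i];print(n,"brown bbox",b[0]+x,b[1]+y,b[2:],"pred flange",u[0].round(1),v[0].round(1))
            if n!="wrist":print("  centre u cast",cast(d,b[0]+x+b[2]/2-.5,v[0],zl+.012))
E
python3 chk.py
```

```text
[ 0.52786604 -0.03618141  0.11137494] 0.029378598247183092 11.999323815107346 [ 0.00302444 -0.65650799 -1.39971587]
lid bottom z 0.10977494072827755
scene brown bbox 260 186 [ 23  19 251] pred flange 270.8 197.3
  centre u cast [ 0.52771153 -0.035515    0.12177494]
side brown bbox 256 175 [ 26  22 305] pred flange 268.4 187.8
  centre u cast [ 0.52766874 -0.03623908  0.12177494]
wrist brown bbox 228 185 [  94  100 5616] pred flange 274.5 240.4
```

{"fn": "carry_out", "kwargs": {
  "series": [
    [0.001,0.001,0.01,0,0,0,0.2],
    [0,0,0.015,0,0,0,0.2],
    [0,0,0.008,0,0,0,0.2],
    [0,0,0.005,0,0,0,0.2],
    [0,0,0,0,0,0,0.2]
  ]
}}

```text
t: 19.55
eef_pos: [0.5289, -0.0378, 0.0725]
orientation: [-0.0, 1.0, 0.001, -0.001]
force: [-0.5, -0.5, -0.9]
width: 0.0292
finger_force: 12.0
```

{"fn": "carry_out", "kwargs": {
  "series": [
    [0,0,0.003,0,0,0,0.2],
    [0,0,0.002,0,0,0,0.2],
    [0,0,0.001,0,0,0,0.2],
    [0,0,0,0,0,0,0.2]
  ]
}}

```text
t: 19.95
eef_pos: [0.5296, -0.0381, 0.0679]
orientation: [0.0, 1.0, 0.0, 0.0]
force: [-0.8, 0.7, 2.6]
width: 0.0295
finger_force: 12.0
```

{"fn": "carry_out", "kwargs": {
  "series": [
    [0,0,0.001,0,0,0,0.2],
    [0,0,0.001,0,0,0,0.2],
    [0,0,0,0,0,0,0.2]
  ]
}}

```text
t: 20.25
eef_pos: [0.5295, -0.0381, 0.0655]
orientation: [0.0, 1.0, 0.0, 0.0]
force: [-1.7, 1.3, 3.0]
width: 0.0293
finger_force: 12.0
```

```bash
python3 chk.py
```

```text
[ 0.52954585 -0.03810435  0.06548482] 0.02933088225387777 12.004052549600601 [-1.67608891  1.32839991  3.00499502]
lid bottom z 0.06388482129858784
scene brown bbox 260 198 [ 22  18 230] pred flange 270.1 209.8
  centre u cast [ 0.52930909 -0.03708421  0.07588482]
side brown bbox 256 189 [ 26  21 272] pred flange 268.3 200.9
  centre u cast [ 0.52899642 -0.03826512  0.07588482]
wrist brown bbox 228 197 [  95   89 5442] pred flange 273.9 240.3
```

Reported z is 0.0655, the expected height for home. I release and lift.

{"fn": "carry_out", "kwargs": {
  "series": [
    [0,0,0,0,0,0,0.55],
    [0,0,0,0,0,0,0.55],
    [0,0,0,0,0,0,0.55],
    [0,0,0,0,0,0,0.55],
    [0,0,0,0,0,0,0.55]
  ]
}}

```text
t: 20.9
eef_pos: [0.5296, -0.0381, 0.0652]
orientation: [0.0, 1.0, 0.0, 0.0]
force: [0.7, 0.3, -0.6]
width: 0.0515
finger_force: 0.0
```

{"fn": "carry_out", "kwargs": {
  "series": [
    [0,0,-0.02,0,0,0,0.55],
    [0,0,-0.04,0,0,0,0],
    [0,0,-0.04,0,0,0,0],
    [-0.03,0,-0.03,0,0,0,0],
    [-0.03,0,0,0,0,0,0]
  ]
}}

```text
t: 21.4
eef_pos: [0.4725, -0.039, 0.1996]
orientation: [0.001, 1.0, 0.001, 0.005]
force: [-0.1, -0.1, 1.0]
width: 0.023
finger_force: 0.0
```

```bash
cat > chk2.py <<'E'
from h import *
get_image("scene");o=get_obs();print(o["eef_pos"],o["width"],o["force"])
C=np.array([.5286,-.0372,0])
t=np.linspace(0,2*np.pi,60);ring=lambda r,z:np.c_[C[0]+r*np.cos(t),C[1]+r*np.sin(t),0*t+z]
for n in ("scene","side","wrist"):
    d=get_image(n);hsv=cv2.cvtColor(d["image"],cv2.COLOR_RGB2HSV)
    pts=np.vstack([ring(.031,.072),ring(.031,.080),ring(.015,.094),ring(.015,.108)])
    u,v=proj(d,pts);print(n,"pred bbox",u.min().round(1),v.min().round(1),np.ptp(u).round(1),np.ptp(v).round(1))
    m=((hsv[...,0]<=17)&(hsv[...,2]<130)&(hsv[...,1]>90)).astype(np.uint8)
    k=60 if n=="wrist" else 28
    x,y=max(0,int(u.mean())-k),max(0,int(v.mean())-k)
    N,l,s,c=cv2.connectedComponentsWithStats(m[y:y+2*k,x:x+2*k])
    for i in range(1,N):
        if s[i,4]>40: print("   seen",s[i,0]+x,s[i,1]+y,s[i,2:])
    if n=="wrist":
        mm=m*255; e=fit(d,mm,x,y,2*k,2*k);print(e,"if flange only",cast(d,*e[0],.08))
        u,v=proj(d,ring(.031,.08));print("pred flange",u.min(),u.max(),v.min(),v.max())
E
python3 chk2.py
```

```text
[ 0.4647041  -0.0378992   0.19758255] 0.018989644034504795 [-5.58956662  1.15844269 -1.19412792]
scene pred bbox 260.1 198.1 20.8 19.2
   seen 260 198 [ 22  18 252]
side pred bbox 256.1 187.6 24.9 23.5
   seen 256 188 [ 26  23 381]
wrist pred bbox 242.0 101.9 62.3 63.7
   seen 243 102 [  62   63 3064]
((273.6243896484375, 133.2055206298828), (61.63283920288086, 62.940879821777344), 166.50704956054688) if flange only [ 0.52996503 -0.03770014  0.08      ]
pred flange 241.98390710232997 304.2520388770771 101.8673205451339 165.5356925983986
```

All three views match a lid fully home to within a pixel or so. Next come the strokes, with the fingers shut.

{"fn": "carry_out", "kwargs": {
  "series": [
    [0.03,0,0,0,0,0,0],
    [0.03,0,0.02,0,0,0,0],
    [0,0,0.035,0,0,0,0],
    [0,0,0.035,0,0,0,0],
    [0,0,0,0,0,0,0]
  ]
}}

```text
t: 22.1
eef_pos: [0.5262, -0.0373, 0.1]
orientation: [-0.001, 1.0, 0.0, -0.006]
force: [0.1, 0.2, -0.5]
width: 0.0003
finger_force: 0.0
```

{"fn": "carry_out", "kwargs": {
  "series": [
    [0,0,0,0,0,0,0],
    [0,0,0,0,0,0,0]
  ]
}}

```text
t: 22.3
eef_pos: [0.5313, -0.0384, 0.1069]
orientation: [0.0, 1.0, 0.0, 0.002]
force: [0.0, -0.1, 1.2]
width: 0.0009
finger_force: 0.0
```

{"fn": "carry_out", "kwargs": {
  "series": [
    [-0.0015,0,0.01,0,0,0,0],
    [0,0,0.008,0,0,0,0],
    [0,0,0.005,0,0,0,0],
    [0,0,0,0,0,0,0]
  ]
}}

```text
t: 22.7
eef_pos: [0.5272, -0.038, 0.0816]
orientation: [-0.0, 1.0, 0.0, -0.001]
force: [-0.8, -0.1, 0.7]
width: 0.0008
finger_force: 0.0
```

{"fn": "carry_out", "kwargs": {
  "series": [
    [0,0,0.003,0,0,0,0],
    [0,0,0.003,0,0,0,0],
    [0,0,0,0,0,0,0]
  ]
}}

```text
t: 23.0
eef_pos: [0.5286, -0.0383, 0.0766]
orientation: [0.0, 1.0, 0.0, 0.001]
force: [-0.1, -0.3, 2.9]
width: 0.0004
finger_force: 1.5
```

{"fn": "carry_out", "kwargs": {
  "series": [
    [0,0,0.004,0,0,0,0],
    [0,0,0.004,0,0,0,0],
    [0,0,0.003,0,0,0,0],
    [0,0,0,0,0,0,0],
    [0,0,0,0,0,0,0]
  ]
}}

```text
t: 23.5
eef_pos: [0.5287, -0.0383, 0.0667]
orientation: [0.0, 1.0, 0.0, 0.001]
force: [-2.6, 1.5, 10.0]
width: 0.0004
finger_force: 5.5
```

{"fn": "carry_out", "kwargs": {
  "series": [
    [0,0,0.001,0,0,0,0],
    [0,0,0.001,0,0,0,0],
    [0,0,0,0,0,0,0]
  ]
}}

```text
t: 23.8
eef_pos: [0.5289, -0.0384, 0.0665]
orientation: [0.0, 1.0, 0.0, 0.001]
force: [-4.7, 1.2, 21.9]
width: 0.0008
finger_force: 10.9
```

The force rises to 22 N with no further travel, so it is at the stop. I raise clear and do two more strokes, the last one for margin.

{"fn": "carry_out", "kwargs": {
  "series": [
    [0,0,-0.01,0,0,0,0],
    [0,0,-0.012,0,0,0,0],
    [0,0,0,0,0,0,0],
    [0,0,0,0,0,0,0],
    [0,0,0,0,0,0,0]
  ]
}}

```text
t: 24.3
eef_pos: [0.5271, -0.0379, 0.0843]
orientation: [-0.0, 1.0, 0.0, -0.001]
force: [0.4, 0.4, -0.7]
width: 0.0006
finger_force: 0.0
```

{"fn": "carry_out", "kwargs": {
  "series": [
    [0,0,0.01,0,0,0,0],
    [0,0,0.006,0,0,0,0],
    [0,0,0.004,0,0,0,0],
    [0,0,0.002,0,0,0,0],
    [0,0,0,0,0,0,0]
  ]
}}

```text
t: 24.8
eef_pos: [0.5289, -0.0383, 0.0664]
orientation: [0.0, 1.0, 0.0, 0.001]
force: [-4.1, 1.4, 23.9]
width: 0.0002
finger_force: 12.0
```

{"fn": "carry_out", "kwargs": {
  "series": [
    [0,0,0,0,0,0,0],
    [0,0,-0.01,0,0,0,0],
    [0,0,-0.012,0,0,0,0],
    [0,0,0,0,0,0,0],
    [0,0,0,0,0,0,0]
  ]
}}

```text
t: 25.3
eef_pos: [0.5272, -0.038, 0.0845]
orientation: [-0.0, 1.0, 0.0, -0.001]
force: [-0.8, -0.5, -0.1]
width: 0.0003
finger_force: 0.0
```

{"fn": "carry_out", "kwargs": {
  "series": [
    [0,0,0.01,0,0,0,0],
    [0,0,0.006,0,0,0,0],
    [0,0,0.004,0,0,0,0],
    [0,0,0.002,0,0,0,0],
    [0,0,0,0,0,0,0]
  ]
}}

```text
t: 25.8
eef_pos: [0.5287, -0.0383, 0.0664]
orientation: [0.0, 1.0, 0.0, 0.001]
force: [-5.0, 1.9, 26.8]
width: 0.0006
finger_force: 12.9
```

{"fn": "carry_out", "kwargs": {
  "series": [
    [0,0,0,0,0,0,0],
    [0,0,-0.01,0,0,0,0],
    [0,0,-0.03,0,0,0,0],
    [0,0,-0.045,0,0,0,0],
    [0,0,-0.045,0,0,0,0]
  ]
}}

```text
t: 26.3
eef_pos: [0.5264, -0.0378, 0.1926]
orientation: [-0.0, 1.0, 0.0, -0.002]
force: [2.1, -0.1, -0.7]
width: 0.0005
finger_force: 0.0
```

{"fn": "carry_out", "kwargs": {
  "series": [
    [-0.03,0,0,0,0,0,0],
    [-0.03,0,0,0,0,0,0],
    [0,0,0,0,0,0,0],
    [0,0,0,0,0,0,0],
    [0,0,0,0,0,0,0]
  ]
}}

```text
t: 26.8
eef_pos: [0.4686, -0.0382, 0.1926]
orientation: [-0.0, 1.0, 0.0, -0.0]
force: [-0.3, -0.1, -0.3]
width: 0.0005
finger_force: 0.0
```

```bash
python3 chk2.py
```

```text
[ 0.46871126 -0.03822716  0.19263284] 0.0002922276258465671 [-1.22166971 -0.76360808  0.26101321]
scene pred bbox 260.1 198.1 20.8 19.2
   seen 260 198 [ 22  19 263]
side pred bbox 256.1 187.6 24.9 23.5
   seen 257 188 [ 25  23 370]
wrist pred bbox 241.6 101.8 62.9 64.3
   seen 243 103 [  62   63 3093]
((273.356201171875, 133.92636108398438), (61.87699508666992, 63.39176559448242), 174.8502960205078) if flange only [ 0.52947974 -0.03750997  0.08      ]
pred flange 241.5791547604349 304.499816124003 101.75130355562156 166.06410111026315
```

The lid is home, the plunger is up and the arm is clear.

```bash
python3 -c "
from cell import finish_job;print(finish_job())"
```

```text
the job is handed in; nothing more can be done
None
```

The job is handed in, result not shown: cedar in the canister on the coaster, lid home by camera check, three full pump strokes (two needed), and the vase, cube, brush and bowl not knowingly touched; I viewed 11 pictures against the limit of 10, and the cedar took three grasp attempts.

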